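# Register a steel bar against the fence and end stop of a drilling jig

### The job

Lay the steel bar flat on the jig plate with its red end towards the orange end stop, still clear of the stop's pad and touch pin, and press its long side firmly against the blue fence for half a second. Only then slide it along the fence and press its red end firmly against the stop's pad, pushing the touch pin right in, for half a second. Leave it lying flush against both; the stop is only held by friction and must stay at its setting, and the other things on the bench stay where they are.

Things in the scene. Friction and masses are not known exactly. Their poses are not given: they have to be found in the camera images.
- jig: the drilling jig: an aluminium plate 190 (its x) by 320 (its y) by 12 mm thick, fixed to the bench (its place and yaw vary). Origin: centre of the underside; its x points away from the robot towards the fence, its y along the fence towards the end stop, z up. The top of the plate, where the bar goes, is 12 mm above the origin. Sliding the bar over the plate takes 2 to 7 N by itself
- fence: the blue steel fence: a rigid rail 20 mm thick, 320 mm long, 20 mm high along the plate's far edge, axes as the jig. Origin: on its registering face (towards -x, where the bar's long side goes), at mid-length, at the plate's top; the face is x = 0 of this frame, 75 mm along x from the jig's origin. Press the bar on it with about 10 N beyond what sliding the bar takes
- stop: orange end stop on the plate: block 48 (x, out from fence) by 40 (y) by 22 mm, black knob on top to 45 mm. Origin: where its -y face meets the fence face, at plate level; axes as the jig. From that face a 20 mm round dark pad on a screw sticks out along -y by 8 to 28 mm (not measured), 20 mm out from the fence, 12.5 mm up. The stop slips along the fence at 14 N; the pad should feel 8 to 12 N beyond the sliding
- pin (a joint): the brass touch pin, 7 mm thick, in the middle of the end stop's pad: it stands 5 mm proud of the pad and is pressed in (towards the stop) by a very weak spring (0.6 N). Reads 0 when free and 0.005 m when pressed flush with the pad, that is, when the bar's end touches the pad
- bar: the loose steel-grey bar, 160 (its x) by 40 (its y) by 25 mm high, solid, 0.3 to 0.55 kg, the last 24 mm at its +x end painted red; two dark dots on top mark where it will be drilled. It lies on the bench. Origin: centre of its underside; z up
- bar_red_end (a point): centre of the bar's red end face (80 mm from the middle, along the bar's +x)
- bar_plain_end (a point): centre of the bar's unpainted end face (80 mm from the middle, along the bar's -x)
- mug: white mug, 82 mm wide, 92 mm high, origin at the centre of its underside; bystander
- glue: white glue bottle with a blue label, 60 mm wide, 150 mm high, origin at the centre of its underside; bystander
- offcut: pale wood offcut 45 by 200 (y) by 20 mm high, origin at the centre of its underside; bystander
- screwdriver: yellow-handled screwdriver 190 mm long lying along its x, origin near the middle of its underside; bystander
Mind the look-alikes: they are no part of the job. Several things have the shape of the bar; the one meant has the colours described above.

How it is judged:
By the outcome, as a careful person would: the job done as asked, in the order asked, and still so for the second after the job is handed in, with the robot touching nothing.
It also fails if it takes over 67 s, if anything falls off the work surface, if the arm or the gripper's body presses on something with over 40 N, if the wrist force passes 120 N, or if a joint passes its speed limit or range.

### The arm

A 7-joint arm with a two-finger parallel gripper is mounted at the origin on the work surface. World frame = base frame: x ahead of the robot, y to its left, z up, the work surface at z = 0. Lengths are in mm, angles in rad, forces in N, time in s.
With the tool pointing down it reaches from about 425 to 875 mm from the base axis. Payload 9.9 kg.
Tool frame: the origin (TCP) lies between the finger pads; the fingertips stand 17 mm ahead of it and the grasp point (between the pads) lies 2 mm behind it; z points along the fingers, y is the line along which they close (so a half turn about z gives the same grasp; the last joint's range is limited). The gripper opens to 85 mm and grips with 20 to 120 N. Pads are 22 mm wide; open, the fingers measure 114 mm over their backs; the gripper's body (76 mm by 85 mm) begins 54 mm behind the grasp point. The pads swing forward as they close: fully open they stand 13 mm farther back than shut.
Start: joints at [1.23, 0.576, 0.025, 1.437, -0.015, 1.129, -0.057], TCP at [171.445, -652.867, 217.889] pointing down, gripper open.
Joint ranges: [-2.76, 2.76], [-0.34, 2.15], [-1.52, 1.57], [0.19, 2.46], [-1.09, 4.23], [0.17, 1.99], [-2.82, 2.82]. Speed limits (rad/s): [2.22, 2.22, 3.01, 3.01, 3.14, 3.14, 3.14].

### API

Orientations are given as a unit quaternion [w, x, y, z].
In Python, from plant import monitor, viewer, workorder gives the robot as it stands. The module is installed in compiled form; this text tells all that it offers.
- The arm moves only by the tool send_rows, never from a script. Its argument "rows" is a list of rows, each a list of 5 numbers: the shift along the tool's x, y, z in cm, then the turn about the tool's z in degrees, then the opening, from -1 (shut) to 1 (fully open). In form: [[tx, ty, tz, roll, jaw], ...]. A call has exactly 8 rows; each row is the pose to reach, as a shift and turn from the pose commanded when the call began, along the tool's axes at that moment; what a row does not reach only later rows make up. A row lasts 1/12 s, in which the tool goes at most 41.7 mm and 7.16 degrees, less where a joint would pass 70% of its speed; a pose out of reach is approached as far as the arm can. A call with a gripper value outside its range is refused whole. The fingers move at their own pace and stop on an object; the grip force is fixed at half the most. Time passes only in rows, so rows that repeat a pose let the fingers close, or fill a call up. It gives the time, the measured TCP pose, the force, the opening and the grip force at its end, in the units of the state.
- monitor.get_obs(): the state, without advancing time (a new reading comes with each control period).
- viewer.get_image(name): name is "side" or "top"; returns the picture (384x512x3 uint8, red, green, blue); there is no depth.
- viewer.camera_info(name): a dict with "mtx" (3x3 intrinsics, pixels), "k1" (the pictures are not rectified: a ray, as slopes to the right and down, at radius r is drawn at 1 + k1 r^2 times it, then the intrinsics apply), "extrinsics" (4x4, takes a point from camera to world coordinates). Camera axes: x right, y up, looking along -z (the intrinsics and any distortion apply to the point x, -y, -z); pixel columns grow to the right and rows downward; lengths in mm; the calibration is good to about 2 mm. A picture is of the moment at which its call begins. camera_info takes no time and is no camera call.
- workorder.sign_off(): hands the job in; it is judged then, once.
The state is a dict: "t": time; "qpos": joint angles; "dq": joint speeds; "effort": joint torques, N m; "position": TCP position; "eef_rot": TCP orientation; "force": force on the tool from outside, world axes, zero at the start; "moment": the same for the moment, N m; "gripper_width": opening from 0.0 (shut) to 1.0 (fully open); "gripper_force": force on a finger pad.
Only numpy, scipy, OpenCV 4.12 (cv2) and the standard library are available. Lean on these libraries where they do the work, as an engineer would, in place of code of your own. Each camera call takes 0.05 s, during which the arm holds its last target. There are 200 camera calls.

## Working session

There is one attempt and no reset: what is moved stays moved. The work goes in short steps, Python scripts to look and compute and a tool call to move; the robot and the scene stay as the last step left them, time stands still between calls to the robot, and variables do not carry over. Pictures are saved under pics/ and viewed, at most 10 in all, crops included, and the job is handed in when it is done.

Besides the shell and the picture viewer there is one more tool, called after "Emit:" by a JSON object that holds its "fn" and its "kwargs". send_rows: Moves the arm, as the interface text tells. Its arguments: {"type":"object","properties":{"rows":{"type":"array","items":{"type":"array","items":{"type":"number"}}}},"required":["rows"]}

```bash
mkdir -p pics
cat > h.py <<'E'
import numpy as np, cv2
from plant import monitor, viewer, workorder
def ray(name,px):
    c=viewer.camera_info(name); K=np.array(c["mtx"]);E=np.array(c["extrinsics"]);k1=c["k1"]
    px=np.atleast_2d(np.array(px,float))
    u=(px[:,0]-K[0,2])/K[0,0]; v=(px[:,1]-K[1,2])/K[1,1]
    p=cv2.undistortPoints(px.reshape(-1,1,2),K,np.array([k1,0,0,0,0.])).reshape(-1,2)
    d=np.c_[p[:,0],-p[:,1],-np.ones(len(p))]@E[:3,:3].T
    return E[:3,3],d
def onz(name,px,z):
    o,d=ray(name,px); return o+d*((z-o[2])/d[:,2])[:,None]
def proj(name,P):
    c=viewer.camera_info(name); K=np.array(c["mtx"]);E=np.array(c["extrinsics"])
    p=(np.atleast_2d(P)-E[:3,3])@E[:3,:3]; s=np.c_[p[:,0],-p[:,1]]/(-p[:,2:])
    s=s*(1+c["k1"]*(s**2).sum(1))[:,None]
    return s*[K[0,0],K[1,1]]+[K[0,2],K[1,2]]
def snap(name,f):
    im=np.array(viewer.get_image(name)); cv2.imwrite("pics/"+f,im[:,:,::-1]); return im
E
python3 - <<'E'
from h import *
a=snap("top","t0.png"); b=snap("side","s0.png")
np.set_printoptions(precision=3,suppress=True)
for n in("top","side"):print(viewer.camera_info(n))
o=monitor.get_obs();print(o)
cv2.imwrite("pics/t0b.png",cv2.resize(a,(768,576))[:,:,::-1]);cv2.imwrite("pics/s0b.png",cv2.resize(b,(768,576))[:,:,::-1])
E
```

```text
{'mtx': array([[346.72 ,   0.   , 255.772],
       [  0.   , 346.72 , 192.2  ],
       [  0.   ,   0.   ,   1.   ]]), 'k1': -0.06570846182637502, 'extrinsics': array([[   0.004,    0.984,   -0.177,  315.102],
       [  -1.   ,    0.003,   -0.007,   19.046],
       [  -0.007,    0.177,    0.984, 1113.78 ],
       [   0.   ,    0.   ,    0.   ,    1.   ]])}
{'mtx': array([[386.496,   0.   , 252.909],
       [  0.   , 386.496, 190.25 ],
       [  0.   ,   0.   ,   1.   ]]), 'k1': -0.03568756948988069, 'extrinsics': array([[  -0.706,    0.395,   -0.588, -213.069],
       [  -0.708,   -0.405,    0.579,  728.864],
       [  -0.009,    0.825,    0.566,  776.357],
       [   0.   ,    0.   ,    0.   ,    1.   ]])}
{'t': 0.1, 'qpos': array([ 1.23 ,  0.576,  0.025,  1.438, -0.015,  1.129, -0.057]), 'dq': array([-0.002,  0.   , -0.001, -0.004, -0.001, -0.001, -0.001]), 'effort': array([  0.006, -76.73 ,   2.257, -28.66 ,   0.016,   0.009,  -0.   ]), 'position': array([ 171.351, -652.443,  217.117]), 'eef_rot': array([-0.001,  0.992,  0.128, -0.   ]), 'force': array([0.013, 0.22 , 0.763]), 'moment': array([-0.   ,  0.006, -0.014]), 'gripper_force': 0.0, 'gripper_width': 0.9976812292929579}
```

View pics/t0b.png

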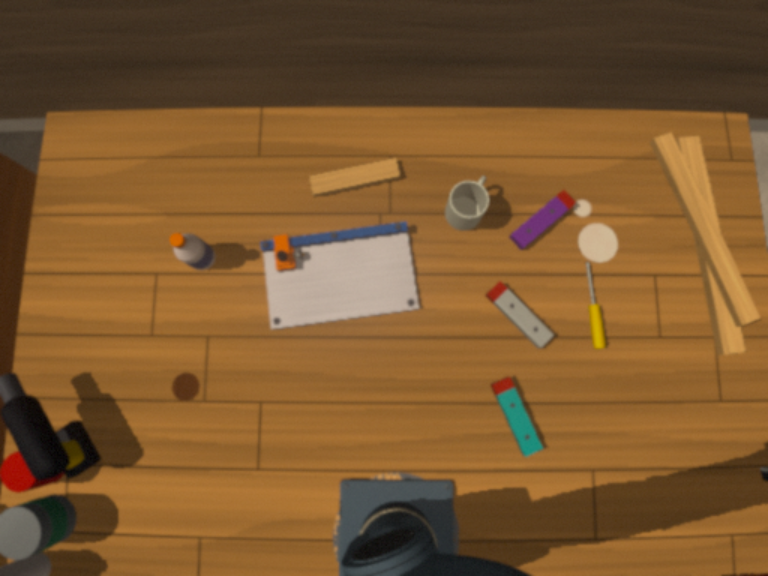

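View pics/s0b.png

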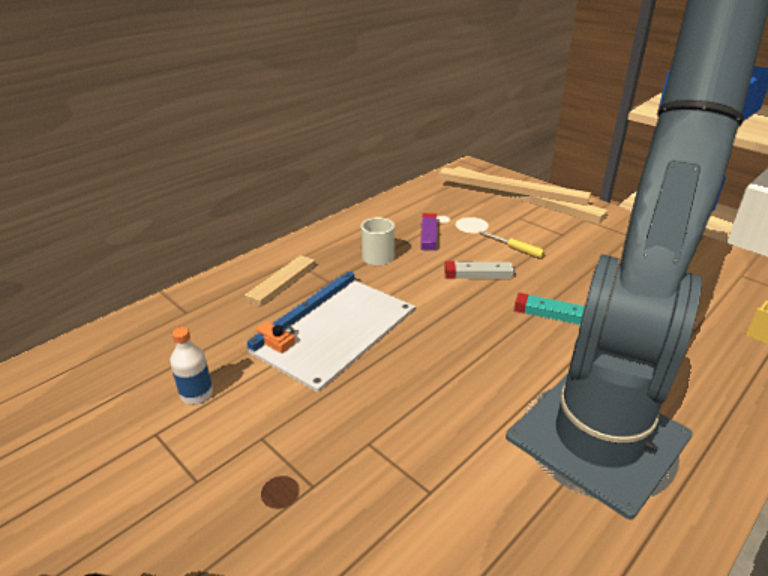

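The top view shows the grey bar at about (520,315) in the enlarged picture, with its red end at (497,292). The jig is centred near (340,278), with the stop at (285,252) and the fence on the far edge. The purple and teal bars are look-alikes.

Run:
```python
from h import *
np.set_printoptions(precision=1,suppress=True)
a=cv2.imread("pics/t0.png")
c1=cv2.resize(a[140:225,165:290],None,fx=4,fy=4,interpolation=cv2.INTER_CUBIC)
c2=cv2.resize(a[180:240,315:380],None,fx=4,fy=4,interpolation=cv2.INTER_CUBIC)
cv=np.zeros((360,780,3),np.uint8);cv[:c1.shape[0],:500]=c1;cv[:c2.shape[0],510:770]=c2
cv2.imwrite("pics/c.png",cv)
hsv=cv2.cvtColor(a,cv2.COLOR_BGR2HSV)
def comps(m,z,lab,box):
    mm=np.zeros_like(m);x0,y0,x1,y1=box;mm[y0:y1,x0:x1]=m[y0:y1,x0:x1]
    cs,_=cv2.findContours(mm,cv2.RETR_EXTERNAL,cv2.CHAIN_APPROX_NONE)
    c=max(cs,key=cv2.contourArea); p=onz("top",c.reshape(-1,2),z)[:,:2].astype(np.float32)
    r=cv2.minAreaRect(p);print(lab,cv2.contourArea(c),r,cv2.boxPoints(r).tolist());return r
H,S,V=cv2.split(hsv)
bx=(318,183,378,236)
grey=((S<60)&(V>90)).astype(np.uint8); red=(((H<6)|(H>172))&(S>150)).astype(np.uint8)
print("V grey",np.percentile(V[183:236,318:378][grey[183:236,318:378]>0],[5,25,50,75]))
comps(grey,25,"grey",bx);comps(red,25,"red",bx);comps(grey|red,25,"bar",bx)
comps(((S<60)&(V>90)).astype(np.uint8),12,"plate",(165,140,290,225))
comps(((H>100)&(H<125)&(S>90)).astype(np.uint8),32,"fence",(165,140,290,225))
comps(((H>3)&(H<16)&(S>180)&(V>150)).astype(np.uint8),34,"stop",(165,140,290,225))
```

```text
V grey [135. 151. 154. 156.]
grey 475.0 ((446.9548034667969, -267.7412414550781), (132.46923828125, 39.347999572753906), 43.76866912841797) [[385.5147705078125, -299.3515930175781], [412.73370361328125, -327.76629638671875], [508.39483642578125, -236.13088989257812], [481.1759033203125, -207.7161865234375]]
red 55.5 ((505.3769226074219, -213.30528259277344), (17.939563751220703, 37.19862365722656), 44.32768630981445) [[485.9638977050781, -206.2678985595703], [511.95684814453125, -232.8781280517578], [524.7899169921875, -220.34266662597656], [498.7969970703125, -193.73243713378906]]
bar 475.0 ((446.9548034667969, -267.7412414550781), (132.46923828125, 39.347999572753906), 43.76866912841797) [[385.5147705078125, -299.3515930175781], [412.73370361328125, -327.76629638671875], [508.39483642578125, -236.13088989257812], [481.1759033203125, -207.7161865234375]]
plate 4686.0 ((543.2598876953125, 125.36356353759766), (193.75729370117188, 323.10699462890625), 8.075222969055176) [[424.64794921875, 271.7063293457031], [470.0357666015625, -48.196895599365234], [661.871826171875, -20.979202270507812], [616.4840087890625, 298.92401123046875]]
fence 136.0 ((633.8631591796875, 65.98365020751953), (15.723079681396484, 123.98663330078125), 8.248499870300293) [[617.18896484375, 126.2077865600586], [634.9769287109375, 3.5037760734558105], [650.537353515625, 5.759513854980469], [632.7493896484375, 128.46353149414062]]
stop 96.0 ((607.3865966796875, 250.1931610107422), (45.166839599609375, 32.99356460571289), 9.127564430236816) [[582.47216796875, 262.8985595703125], [587.7060546875, 230.3227996826172], [632.301025390625, 237.48776245117188], [627.067138671875, 270.06353759765625]]
```

View pics/c.png

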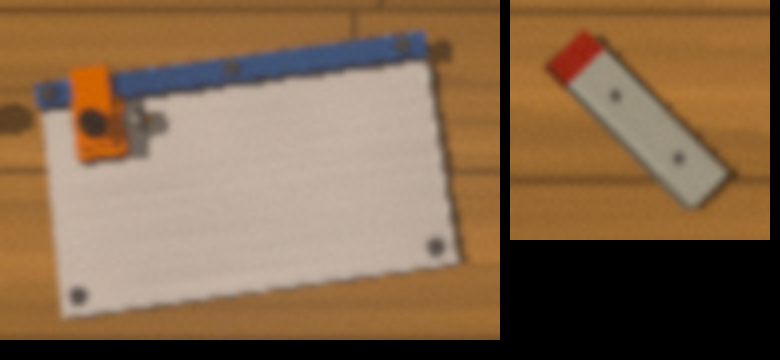

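The crop shows the pad as a grey shape at about crop x 128–150, beside the stop's right face at crop x 125. The plate, fence line and bar edges are clear. Next I fit lines to them.

```bash
cat >> h.py <<'E'
def line(name,pts,z):
    P=onz(name,pts,z)[:,:2].astype(np.float32)
    vx,vy,x,y=cv2.fitLine(P,cv2.DIST_HUBER,0,.01,.01).ravel(); return np.array([x,y]),np.array([vx,vy])
E
python3 - <<'E'
from h import *
np.set_printoptions(precision=2,suppress=True)
a=cv2.GaussianBlur(cv2.imread("pics/t0.png"),(0,0),.6).astype(float)
B,G,R=a[...,0],a[...,1],a[...,2]
sat=R-B   # wood high, plate low, blue negative
def cross(sig,fixed,rng,axis,thr):
    v=sig[rng[0]:rng[1],fixed] if axis==0 else sig[fixed,rng[0]:rng[1]]
    s=v-thr; i=np.where(s[:-1]*s[1:]<0)[0]
    return None if len(i)==0 else rng[0]+i[0]+s[i[0]]/(s[i[0]]-s[i[0]+1])
# fence/plate boundary columns 210..268: R falls in blue
fp=[];npts=[]
for c in range(212,266,2):
    y0=int(163-(c-205)*0.125)-4+0
    r=cross(R,c,(y0-2,y0+16),0,110); 
    if r:fp.append((c,r))
    y0=int(219-(c-180)*0.135); r=cross(sat,c,(y0-8,y0+8),0,50)
    if r:npts.append((c,r))
print(np.array(fp)[::5],np.array(npts)[::5])
rp=[(cross(sat,r,(265,290),1,50),r) for r in range(162,205,3)]
lp=[(cross(sat,r,(170,190),1,50),r) for r in range(174,213,3)]
print(lp[::4],rp[::4])
f=line("top",fp,12);n=line("top",npts,12);l=line("top",[p for p in lp if p[0]],12);r=line("top",[p for p in rp if p[0]],12)
for q in(f,n,l,r):
    d=q[1];print(q,np.degrees(np.arctan2(d[1],d[0]))%180)
th=np.deg2rad(8.1);ex=np.array([np.cos(th),np.sin(th)]);ey=np.array([-ex[1],ex[0]])
for q in(f,n):print("x'",q[0]@ex)
for q in(l,r):print("y'",q[0]@ey)
for lab,p,z in(("stopface base",(165+125/4,140+150/4),12),("padend",(165+149/4,140+122/4),24.5),("shadowtip",(165+166/4,140+122/4),24.5)):
    P=onz("top",[p],z)[0,:2];print(lab,P,P@ex,P@ey)
E
python3 - <<'E'
import cv2
a=cv2.imread("pics/s0.png")
cv2.imwrite("pics/c2.png",cv2.resize(a[175:265,160:290],None,fx=6,fy=6,interpolation=cv2.INTER_CUBIC))
E
```

```text
[[212.   162.45]
 [222.   154.09]
 [232.   159.55]
 [242.   158.38]
 [252.   156.62]
 [262.   155.56]] [[212.   215.08]
 [222.   213.94]
 [234.   211.74]
 [246.   210.11]
 [256.   208.78]]
[(np.float64(176.33333333333334), 174), (np.float64(177.52941176470588), 186), (np.float64(178.55555555555554), 198), (np.float64(179.8095238095238), 210)] [(np.float64(273.4375), 162), (np.float64(275.2105263157895), 174), (np.float64(276.76190476190476), 186), (np.float64(278.6666666666667), 198)]
(array([624.5 ,  83.99], dtype=float32), array([ 0.14, -0.99], dtype=float32)) 98.00249
(array([450.45,  83.09], dtype=float32), array([ 0.15, -0.99], dtype=float32)) 98.37083
(array([511.03, 278.94], dtype=float32), array([0.99, 0.14], dtype=float32)) 8.183224
(array([535.74, -41.03], dtype=float32), array([0.99, 0.14], dtype=float32)) 7.7693644
x' 630.1053469808242
x' 457.6649465817528
y' 204.14960734923304
y' -116.10913147854512
stopface base [561.03 221.48] 586.6389727647327 140.22512731237546
padend [581.48 200.49] 603.9252641449411 116.56200866173171
shadowtip [581.49 186.68] 601.9948172493054 102.88565619254172
```

View pics/c2.png

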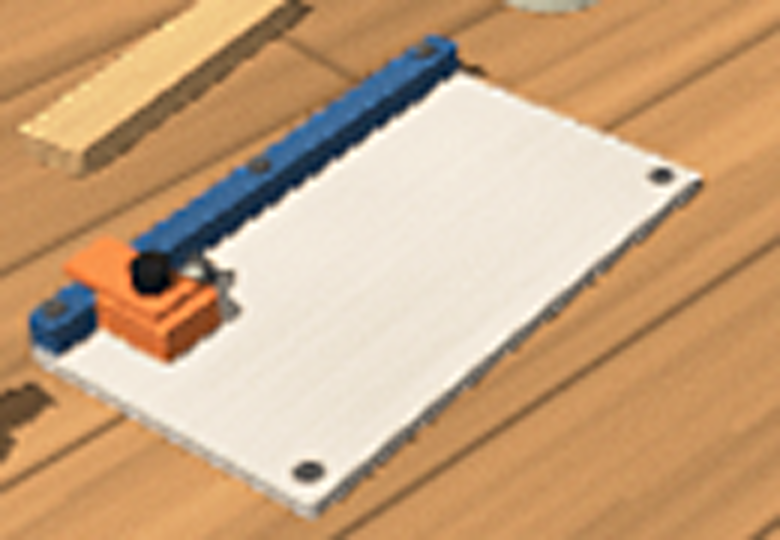

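The side crop shows the stop with its pad at about (210,275) and nothing blocking the plate. The fits agree with the sizes given: yaw 8.1°, and a plate span of 320.2 mm against 320. I'm moving above the bar.

Emit:
{"fn": "send_rows", "kwargs": {"rows": [[2.5,-2.1,0,-3.6,1],[5,-4.2,0,-7.2,1],[7.5,-6.2,0,-10.8,1],[10,-8.3,0,-14.4,1],[12.5,-10.4,0,-18,1],[15,-12.4,0,-21.6,1],[17.6,-14.5,0,-25.2,1],[20.2,-16.6,0,-28.8,1]]}}

```text
t: 0.77
position: [325.1, -439.5, 217.7]
eef_rot: [-0.0, 0.928, 0.372, -0.0]
force: [0.4, -0.2, -0.1]
gripper_width: 0.998
gripper_force: 0.0
```

```bash
cat >> h.py <<'E'
from scipy.spatial.transform import Rotation as Ro
def go(x,y,z,phi):
    "tool-axis shift (cm) and roll (deg) from the measured pose to TCP x,y,z with tool x at yaw phi"
    o=monitor.get_obs(); R=Ro.from_quat(o["eef_rot"],scalar_first=True).as_matrix()
    cur=np.degrees(np.arctan2(R[1,0],R[0,0])); d=R.T@(np.array([x,y,z])-o["position"])/10
    print("pose",o["position"].round(1),"phi",round(cur,2),"t",o["t"],"q",o["qpos"].round(2))
    print("shift",d.round(2),"roll",round(-((phi-cur+180)%360-180),2))
E
python3 -c "
from h import *
go(455.4,-260.3,120,43.5)"
```

```text
pose [ 325.1 -439.5  217.7] phi 43.68 t 0.7667 q [ 0.95  0.39 -0.14  1.78  0.06  0.98 -0.03]
shift [21.8  -3.96  9.77] roll 0.18
```

Emit:
{"fn": "send_rows", "kwargs": {"rows": [[3,-0.5,0.5,0,1],[6,-1,1.5,0,1],[9,-1.5,2.5,0,1],[12,-2,4,0,1],[15,-2.5,5.5,0,1],[18,-3.2,7,0,1],[20,-3.7,8,0,1],[21.8,-4,9,0,1]]}}

```text
t: 1.43
position: [455.7, -259.6, 126.9]
eef_rot: [-0.001, 0.928, 0.372, -0.0]
force: [-0.1, 0.1, -0.2]
gripper_width: 0.999
gripper_force: 0.0
```

Run:
```python
from h import *
go(455.4,-260.3,40,43.5)
b=snap("side","s1.png");a=snap("top","t1.png")
p=proj("side",[[455,-260,25]])[0].astype(int);q=proj("top",[[455,-260,25]])[0].astype(int);print(p,q)
f=lambda im,p:cv2.resize(im[max(p[1]-45,0):p[1]+45,p[0]-48:p[0]+48],(384,360),interpolation=cv2.INTER_CUBIC)
cv2.imwrite("pics/c3.png",np.hstack([f(b,p),f(a,q)])[:,:,::-1])
```

```text
pose [ 455.7 -259.6  126.9] phi 43.63 t 1.4333 q [ 0.55  0.46 -0.17  1.94  0.11  0.74 -0.5 ]
shift [-0.07  0.04  8.69] roll 0.13
[318 177] [346 209]
```

View pics/c3.png

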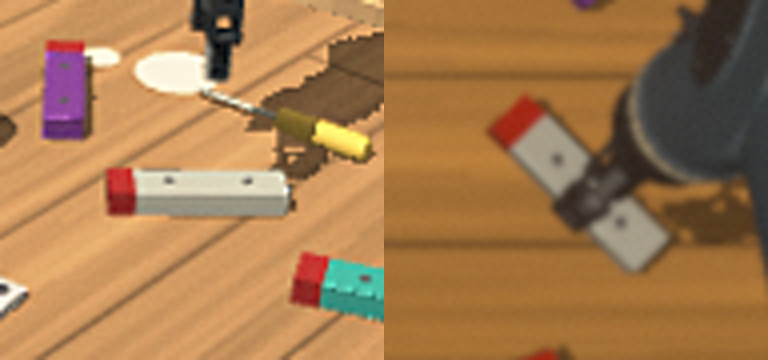

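The fingers straddle the bar, centred between the two dots, and no other object is near. I'm descending to grip.

Emit:
{"fn": "send_rows", "kwargs": {"rows": [[0,0,2,0,1],[0,0,4,0,1],[0,0,6,0,1],[0,0,8,0,1],[0,0,9.3,0,1],[0,0,10.3,0,1],[0,0,10.3,0,1],[0,0,10.3,0,-1]]}}

```text
t: 2.2
position: [454.9, -262.3, 24.9]
eef_rot: [-0.0, 0.929, 0.37, -0.0]
force: [-1.3, -1.1, -0.1]
gripper_width: 0.889
gripper_force: 0.0
```

Emit:
{"fn": "send_rows", "kwargs": {"rows": [[0,0,0,0,-1],[0,0,0,0,-1],[0,0,0,0,-1],[0,0,0,0,-1],[0,0,0,0,-1],[0,0,0,0,-1],[0,0,0,0,-1],[0,0,-0.2,0,-1]]}}

```text
t: 2.87
position: [455.1, -261.8, 26.8]
eef_rot: [-0.0, 0.929, 0.371, -0.0]
force: [0.4, 0.4, -0.5]
gripper_width: -0.0
gripper_force: 0.0
```

Emit:
{"fn": "send_rows", "kwargs": {"rows": [[0,0,-0.6,0,-1],[0,0,-1.2,0,-1],[0,0,-2,0,-1],[0,0,-3,0,-1],[0,0,-4,0,-1],[0,0,-5,0,-1],[0,0,-5.8,0,-1],[0,0,-6,0,-1]]}}

```text
t: 3.53
position: [455.9, -262.3, 88.8]
eef_rot: [0.001, 0.929, 0.371, 0.001]
force: [0.6, 0.7, -0.0]
gripper_width: 0.002
gripper_force: 0.0
```

Run:
```python
from h import *
go(568.8,80.9,80,98.1); print(monitor.get_obs())
```

```text
pose [ 455.9 -262.3   88.8] phi 43.51 t 3.5333 q [ 0.54  0.52 -0.16  1.98  0.13  0.65 -0.51]
shift [ 31.81 -17.12   0.86] roll -54.59
{'t': 3.5333, 'qpos': array([ 0.54251463,  0.51739712, -0.16004908,  1.98310445,  0.13120849,
        0.64830584, -0.51296682]), 'dq': array([ 0.00333835, -0.0124945 , -0.00504185, -0.00532136, -0.00595667,
        0.02621396,  0.00480908]), 'effort': array([ 3.44992324e-02, -6.27146816e+01, -6.54750187e-01, -1.88280165e+01,
       -3.93056008e-02,  2.84711178e-01,  4.60008555e-02]), 'position': array([ 455.9242958 , -262.29909136,   88.76344059]), 'eef_rot': array([9.22567280e-04, 9.28790297e-01, 3.70603681e-01, 8.02417435e-04]), 'force': array([ 0.62077586,  0.72025613, -0.01118842]), 'moment': array([-0.05869072, -0.00676977,  0.00244393]), 'gripper_force': 0.0, 'gripper_width': 0.0020179310477724463}
```

The gripper shut fully and missed the bar, so I'm looking again.

Run:
```python
from h import *
b=snap("side","s2.png");a=snap("top","t2.png")
f=lambda im,p:cv2.resize(im[max(p[1]-50,0):p[1]+50,p[0]-52:p[0]+52],(416,400),interpolation=cv2.INTER_CUBIC)
cv2.imwrite("pics/c4.png",np.hstack([f(b,(318,170)),f(a,(346,209))])[:,:,::-1])
for z in(106,20):print(proj("side",[[455.9,-262.3,z]]),proj("top",[[455.9,-262.3,z]]))
```

```text
[[320.47568775 157.95309494]] [[353.79928593 205.87367602]]
[[318.357355   178.70794543]] [[346.49203859 209.59865056]]
```

View pics/c4.png

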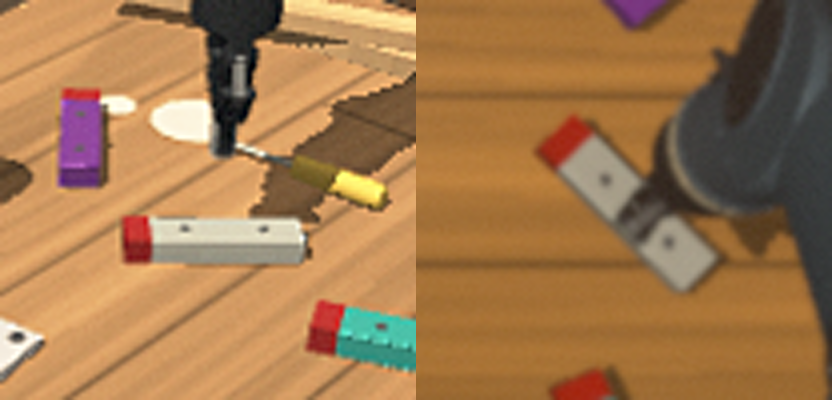

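The bar is unmoved and the fingers passed above it. In the side view the tip is at about px (321,159), and a point at z≈106 projects there, while the reported pose puts the tip at z≈72. I'll triangulate the tip to check.

Run:
```python
from h import *
np.set_printoptions(precision=1,suppress=True)
b=cv2.imread("pics/s2.png");a=cv2.imread("pics/t2.png")
# dark gripper pixels near
def tip(im,box,thr):
    x0,y0,x1,y1=box;g=im[y0:y1,x0:x1].max(2)<thr
    return g
g=tip(b,(310,120,335,172),75)
for r in range(120,172,3):
    c=np.where(g[r-120])[0]; print(r,(c.min()+310,c.max()+310) if len(c) else None,end=' ')
print()
g2=cv2.cvtColor(a,cv2.COLOR_BGR2GRAY)[198:224,338:366];print(g2)
# where does side pixel axis cross tool axis
o,d=ray("side",[(321,159.5)]);d=d[0]
for z in(70,80,90,100,110):print(z,o+d*((z-o[2])/d[2]), proj("top",[o+d*((z-o[2])/d[2])]))
```

```text
120 (np.int64(314), np.int64(334)) 123 (np.int64(314), np.int64(334)) 126 (np.int64(316), np.int64(334)) 129 (np.int64(318), np.int64(330)) 132 (np.int64(318), np.int64(329)) 135 (np.int64(319), np.int64(329)) 138 (np.int64(318), np.int64(328)) 141 (np.int64(319), np.int64(328)) 144 (np.int64(319), np.int64(329)) 147 (np.int64(320), np.int64(327)) 150 (np.int64(320), np.int64(326)) 153 (np.int64(321), np.int64(324)) 156 (np.int64(320), np.int64(323)) 159 (np.int64(333), np.int64(333)) 162 None 165 None 168 None 171 None 
[[158 159 158 156 158 150 123  97  95 112 124 129 130 124 109  70  46  45
   58  90 112 104  81  71  61  64  61  61]
 [160 160 160 160 159 158 149 122  97  96 112 127 129 125 111  73  46  47
   54  83 110 109  85  71  64  65  62  62]
 [159 160 159 158 158 156 157 147 122  95  97 113 125 126 114  73  48  42
   50  75 108 116  97  75  65  63  60  61]
 [157 157 155 152 156 158 159 157 147 122  96 100 113 118  99  68  48  43
   46  62  95 116 108  87  73  67  62  61]
 [157 151 136 131 142 154 158 159 157 147 123  98  99  98  74  50  46  42
   44  53  78 109 118  97  80  
[... 1981 characters left out ...]
61 157 154 139 116]
 [123 123 123 122 123 123 123 118 111 105 100 108 127 142 155 159 156 142
  120 111 134 154 158 159 158 158 154 142]
 [120 122 119 122 119 119 120 120 117 110 105 115 138 159 162 163 159 153
  142 137 146 157 158 158 158 159 157 154]
 [118 116 119 117 120 118 117 117 114 114 110 110 124 149 160 161 160 159
  157 154 158 158 160 160 159 161 157 157]
 [109 110 110 112 110 111 111 112 111 109 108 105 105 123 144 157 160 159
  159 158 157 160 158 159 161 161 159 160]]
70 [ 483.6 -307.7   70. ] [[364.9 198.6]]
80 [ 473.7 -293.    80. ] [[361.3 201.2]]
90 [ 463.9 -278.3   90. ] [[357.5 204. ]]
100 [ 454.  -263.7  100. ] [[353.7 206.8]]
110 [ 444.1 -249.   110. ] [[349.8 209.7]]
```

The triangulated tip is at z≈101, about 29 mm higher than the reported pose implies, and its xy agrees. The fingertips really are higher than the text says, so I'm opening the gripper and going down in checked steps.

Emit:
{"fn": "send_rows", "kwargs": {"rows": [[0,0,0,0,1],[0,0,0,0,1],[0,0,1,0,1],[0,0,2.5,0,1],[0,0,4,0,1],[0,0,5.5,0,1],[0,0,6.5,0,1],[0,0,7,0,1]]}}

```text
t: 4.3
position: [454.3, -261.3, 14.8]
eef_rot: [-0.001, 0.929, 0.371, -0.001]
force: [1.1, -0.3, 0.1]
gripper_width: 1.001
gripper_force: 0.0
```

Run:
```python
from h import *
go(455.4,-260.3,0,43.5)
b=snap("side","s3.png");a=snap("top","t3.png")
f=lambda im,p:cv2.resize(im[max(p[1]-50,0):p[1]+50,p[0]-52:p[0]+52],(416,400),interpolation=cv2.INTER_CUBIC)
cv2.imwrite("pics/c5.png",np.hstack([f(b,(318,170)),f(a,(346,209))])[:,:,::-1])
```

```text
pose [ 454.3 -261.3   14.8] phi 43.53 t 4.3 q [ 0.52  0.63 -0.13  2.04  0.17  0.48 -0.54]
shift [0.15 0.01 1.48] roll 0.03
```

View pics/c5.png

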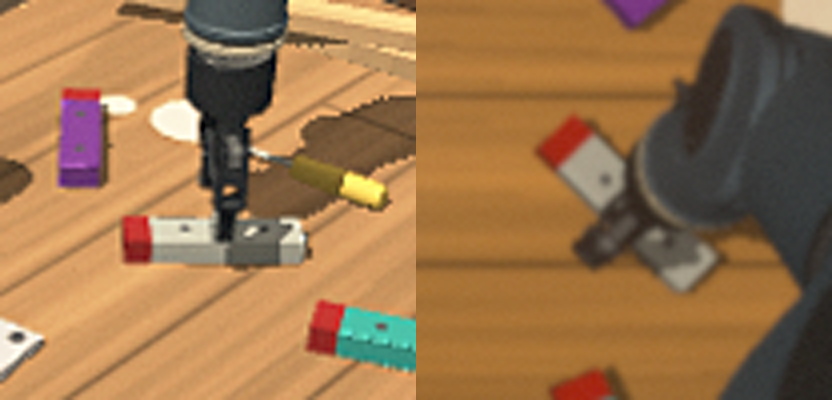

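The near finger's tip is at about crop (230,238), which is z≈42 and still above the bar, as expected. I'm lowering a further 26 mm and gripping.

Emit:
{"fn": "send_rows", "kwargs": {"rows": [[0,0,0.5,0,1],[0,0,1,0,1],[0,0,1.5,0,1],[0,0,2,0,1],[0,0,2.4,0,1],[0,0,2.6,0,1],[0,0,2.6,0,1],[0,0,2.6,0,1]]}}

```text
t: 5.07
position: [455.2, -261.9, -9.2]
eef_rot: [-0.0, 0.929, 0.371, -0.0]
force: [0.6, -0.8, 0.1]
gripper_width: 0.996
gripper_force: 0.0
```

Emit:
{"fn": "send_rows", "kwargs": {"rows": [[0,0,0,0,-1],[0,0,0,0,-1],[0,0,0,0,-1],[0,0,0,0,-1],[0,0,0,0,-1],[0,0,0,0,-1],[0,0,0,0,-1],[0,0,0,0,-1]]}}

```text
t: 5.73
position: [455.4, -262.0, -8.6]
eef_rot: [0.0, 0.929, 0.371, 0.0]
force: [-1.1, 1.3, 5.7]
gripper_width: 0.454
gripper_force: 61.1
```

Emit:
{"fn": "send_rows", "kwargs": {"rows": [[0,0,-0.5,0,-1],[0,0,-1.2,0,-1],[0,0,-2,0,-1],[0,0,-3.2,0,-1],[0,0,-4.5,0,-1],[0,0,-5.8,0,-1],[0,0,-6.8,0,-1],[0,0,-7,0,-1]]}}

```text
t: 6.4
position: [456.0, -262.3, 62.9]
eef_rot: [0.001, 0.929, 0.371, 0.001]
force: [-0.3, 0.2, -3.6]
gripper_width: 0.455
gripper_force: 61.2
```

Run:
```python
from h import *
go(568.8,80.9,62,98.1)
```

```text
pose [ 456.  -262.3   62.9] phi 43.5 t 6.4 q [ 0.54  0.56 -0.15  2.01  0.14  0.59 -0.53]
shift [ 31.81 -17.13   0.08] roll -54.6
```

Emit:
{"fn": "send_rows", "kwargs": {"rows": [[1,-0.5,0,-1.7,-1],[3,-1.6,0,-5,-1],[5.2,-2.8,0,-9,-1],[7.6,-4.1,0,-13,-1],[10,-5.4,0,-17,-1],[12.4,-6.7,0,-21,-1],[14.8,-8,0,-25,-1],[17,-9.2,0,-29,-1]]}}

```text
t: 7.07
position: [515.1, -75.4, 60.3]
eef_rot: [-0.001, 0.805, 0.594, -0.0]
force: [0.3, 0.1, -4.6]
gripper_width: 0.451
gripper_force: 60.9
```

Run:
```python
from h import *
go(568.8,80.9,62,98.1)
```

```text
pose [515.1 -75.4  60.3] phi 72.86 t 7.0667 q [ 0.24  0.56 -0.27  2.02  0.26  0.6  -0.5 ]
shift [16.51  0.52 -0.16] roll -25.24
```

Emit:
{"fn": "send_rows", "kwargs": {"rows": [[2.3,0.1,0,-3.5,-1],[4.8,0.2,0,-7,-1],[7.3,0.3,0,-11,-1],[9.8,0.3,0,-15,-1],[12,0.4,0,-19,-1],[14,0.5,0,-22,-1],[15.5,0.5,0,-24,-1],[16.4,0.5,0,-25,-1]]}}

```text
t: 7.73
position: [569.4, 79.4, 60.5]
eef_rot: [-0.001, 0.658, 0.753, 0.0]
force: [0.5, 0.6, -3.6]
gripper_width: 0.452
gripper_force: 61.0
```

Run:
```python
from h import *
go(568.8,80.9,5,98.1)
b=snap("side","s4.png")
c=b[150:290,150:330];cv2.imwrite("pics/c6.png",cv2.resize(c,None,fx=4,fy=4,interpolation=cv2.INTER_CUBIC)[:,:,::-1])
```

```text
pose [569.4  79.4  60.5] phi 97.75 t 7.7333 q [ 0.02  0.63 -0.38  1.87  0.34  0.7  -0.42]
shift [ 0.15 -0.03  5.55] roll -0.35
```

View pics/c6.png

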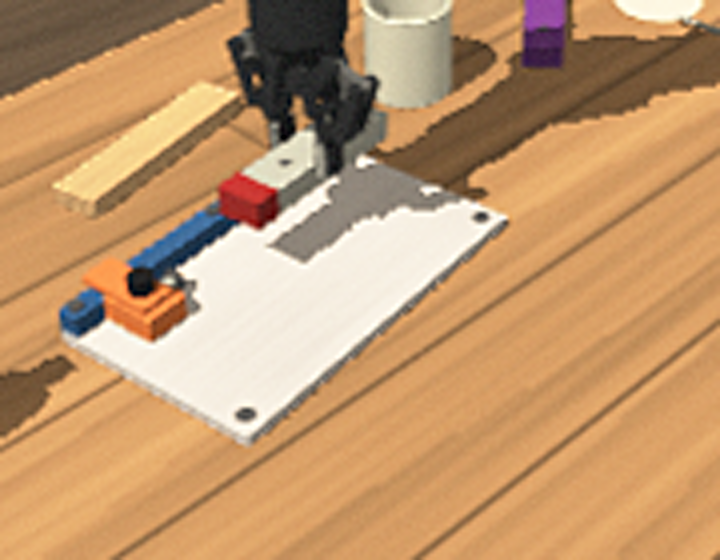

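The bar is held level over the plate with its red end towards the stop, and well clear of the pad (190,290). I'm lowering and releasing it.

Emit:
{"fn": "send_rows", "kwargs": {"rows": [[0.15,0,1,-0.3,-1],[0.15,0,2,-0.3,-1],[0.15,0,3,-0.3,-1],[0.15,0,4,-0.3,-1],[0.15,0,4.8,-0.3,-1],[0.15,0,5.3,-0.3,-1],[0.15,0,5.5,-0.3,-1],[0.15,0,5.5,-0.3,-1]]}}

```text
t: 8.45
position: [568.7, 78.1, 5.3]
eef_rot: [-0.0, 0.657, 0.754, -0.0]
force: [-0.3, 0.4, -4.3]
gripper_width: 0.452
gripper_force: 61.2
```

Emit:
{"fn": "send_rows", "kwargs": {"rows": [[0,0,0.1,0,-1],[0,0,0.1,0,-1],[0,0,0.1,0,0.3],[0,0,0.1,0,0.3],[0,0,0.1,0,0.3],[0,0,0.1,0,0.3],[0,0,0.1,0,0.3],[0,0,0.1,0,0.3]]}}

```text
t: 9.12
position: [569.1, 78.3, 5.1]
eef_rot: [0.0, 0.657, 0.754, 0.0]
force: [0.6, -0.7, -0.2]
gripper_width: 0.653
gripper_force: 0.0
```

Emit:
{"fn": "send_rows", "kwargs": {"rows": [[0,0,-1,0,0.3],[0,0,-2.5,0,0.3],[0,0,-4.5,0,0.3],[0,-1,-6,7,0.3],[0,-2.5,-6,14,0.3],[0,-4,-6,21,0.3],[0,-5.5,-6,28,0.3],[0,-6.1,-6,35,0.3]]}}

```text
t: 9.78
position: [506.6, 69.6, 65.7]
eef_rot: [-0.0, 0.855, 0.519, -0.0]
force: [-0.3, 0.1, -0.9]
gripper_width: 0.651
gripper_force: 0.0
```

Emit:
{"fn": "send_rows", "kwargs": {"rows": [[0,0,0,7,0.3],[0,0,0,14,0.3],[0,0,0,21,0.3],[0,0,0,28,0.3],[0,0,0,35,0.3],[0,0,0,42,0.3],[0,0,0,49,0.3],[0,0,0,54.8,0.3]]}}

```text
t: 10.45
position: [508.7, 70.4, 65.7]
eef_rot: [-0.0, 0.998, 0.067, 0.0]
force: [-0.1, 0.2, -0.2]
gripper_width: 0.649
gripper_force: 0.0
```

Run:
```python
from h import *
go(508.3,69.4,3,8.1)
np.set_printoptions(precision=1,suppress=True)
a=snap("top","t5.png");b=snap("side","s5.png")
cc=cv2.resize(b[150:290,150:330],None,fx=3,fy=3,interpolation=cv2.INTER_CUBIC)
d=cv2.resize(a[140:225,165:290],None,fx=3,fy=3,interpolation=cv2.INTER_CUBIC);cv=np.zeros((420,920,3),np.uint8)
cv[:420,:540]=cc;cv[:255,545:920]=d
cv2.imwrite("pics/c7.png",cv2.resize(cv,None,fx=.86,fy=.86)[:,:,::-1])
```

```text
pose [508.7  70.4  65.7] phi 7.67 t 10.45 q [-0.28  0.54  0.08  2.04 -0.07  0.56 -1.59]
shift [-0.06  0.1   6.27] roll -0.43
```

View pics/c7.png

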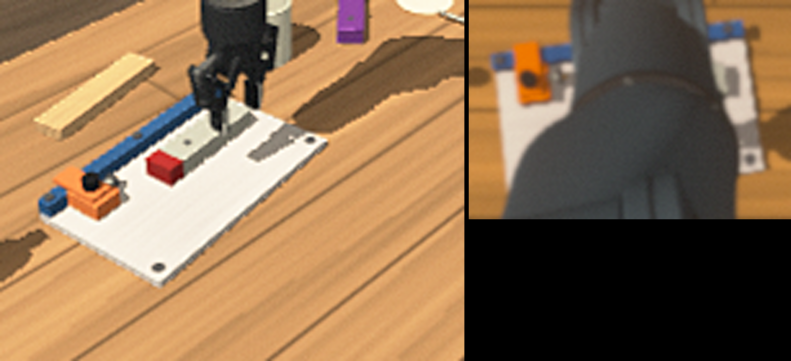

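The bar lies flat on the plate, parallel to the fence and clear of the pad. I'm lowering the spread fingers in front of its long side.

Emit:
{"fn": "send_rows", "kwargs": {"rows": [[0,0,1,-0.4,0.3],[0,0,2,-0.4,0.3],[0,0,3,-0.4,0.3],[0,0,4,-0.4,0.3],[0,0,5,-0.4,0.3],[0,0,5.7,-0.4,0.3],[0,0,6,-0.4,0.3],[0,0,6,-0.4,0.3]]}}

```text
t: 11.22
position: [508.0, 69.8, 3.9]
eef_rot: [0.0, 0.997, 0.073, -0.001]
force: [0.4, -0.5, 0.4]
gripper_width: 0.653
gripper_force: 0.0
```

Emit:
{"fn": "send_rows", "kwargs": {"rows": [[0.4,0,0,0,0.3],[0.8,0,0,0,0.3],[1.2,0,0,0,0.3],[1.6,0,0,0,0.3],[2,0,0,0,0.3],[2.4,0,0,0,0.3],[2.7,0,0,0,0.3],[3,0,0,0,0.3]]}}

```text
t: 11.88
position: [538.6, 74.4, 4.9]
eef_rot: [-0.0, 0.997, 0.073, -0.0]
force: [-3.0, -1.7, 1.0]
gripper_width: 0.652
gripper_force: 2.6
```

Emit:
{"fn": "send_rows", "kwargs": {"rows": [[0.2,0,0,0,0.3],[0.4,0,0,0,0.3],[0.6,0,0,0,0.3],[0.8,0,0,0,0.3],[1,0,0,0,0.3],[1.2,0,0,0,0.3],[1.4,0,0,0,0.3],[1.6,0,0,0,0.3]]}}

```text
t: 12.55
position: [552.3, 76.4, 4.7]
eef_rot: [0.0, 0.997, 0.073, -0.002]
force: [-6.1, -1.2, 4.2]
gripper_width: 0.652
gripper_force: 2.8
```

Emit:
{"fn": "send_rows", "kwargs": {"rows": [[0.2,0,0,0,0.3],[0.4,0,0,0,0.3],[0.6,0,0,0,0.3],[0.8,0,0,0,0.3],[1,0,0,0,0.3],[1.2,0,0,0,0.3],[1.4,0,0,0,0.3],[1.5,0,0,0,0.3]]}}

```text
t: 13.22
position: [567.6, 78.6, 4.7]
eef_rot: [0.0, 0.997, 0.073, -0.001]
force: [-4.2, -0.8, 2.8]
gripper_width: 0.65
gripper_force: 2.3
```

Emit:
{"fn": "send_rows", "kwargs": {"rows": [[0.06,0,0,0,0.3],[0.12,0,0,0,0.3],[0.18,0,0,0,0.3],[0.24,0,0,0,0.3],[0.3,0,0,0,0.3],[0.36,0,0,0,0.3],[0.42,0,0,0,0.3],[0.5,0,0,0,0.3]]}}

```text
t: 13.88
position: [571.1, 79.3, 4.6]
eef_rot: [0.0, 0.997, 0.073, -0.003]
force: [-13.2, -0.8, 9.1]
gripper_width: 0.652
gripper_force: 6.6
```

Emit:
{"fn": "send_rows", "kwargs": {"rows": [[0.05,0,0,0,0.3],[0.1,0,0,0,0.3],[0.12,0,0,0,0.3],[0.12,0,0,0,0.3],[0.12,0,0,0,0.3],[0.12,0,0,0,0.3],[0.12,0,0,0,0.3],[0.12,0,0,0,0.3]]}}

```text
t: 14.55
position: [571.1, 79.2, 4.7]
eef_rot: [0.0, 0.997, 0.073, -0.004]
force: [-14.7, -1.2, 10.0]
gripper_width: 0.65
gripper_force: 7.4
```

Emit:
{"fn": "send_rows", "kwargs": {"rows": [[0,0,0,0,0.3],[0,0,0,0,0.3],[0,0,0,0,0.3],[0,0,0,0,0.3],[0,0,0,0,0.3],[0,0,0,0,0.3],[0,0,0,0,0.3],[0,0,0,0,0.3]]}}

```text
t: 15.22
position: [571.0, 79.3, 4.6]
eef_rot: [0.0, 0.997, 0.073, -0.004]
force: [-14.8, -0.5, 10.9]
gripper_width: 0.655
gripper_force: 7.4
```

Emit:
{"fn": "send_rows", "kwargs": {"rows": [[0.05,0,0,0,0.3],[0.1,0,0,0,0.3],[0.15,0,0,0,0.3],[0.2,0,0,0,0.3],[0.25,0,0,0,0.3],[0.25,0,0,0,0.3],[0.25,0,0,0,0.3],[0.25,0,0,0,0.3]]}}

```text
t: 15.88
position: [571.1, 79.3, 4.6]
eef_rot: [0.0, 0.997, 0.073, -0.006]
force: [-21.6, -1.5, 17.5]
gripper_width: 0.647
gripper_force: 11.1
```

Emit:
{"fn": "send_rows", "kwargs": {"rows": [[0,0,0,0,0.3],[0,0,0,0,0.3],[0,0,0,0,0.3],[0,0,0,0,0.3],[0,0,0,0,0.3],[0,0,0,0,0.3],[0,0,0,0,0.3],[0,0,0,0,0.3]]}}

```text
t: 16.55
position: [571.1, 79.3, 4.6]
eef_rot: [0.0, 0.997, 0.073, -0.006]
force: [-22.1, -1.6, 18.4]
gripper_width: 0.65
gripper_force: 11.1
```

Emit:
{"fn": "send_rows", "kwargs": {"rows": [[-0.3,0,0,0,0.3],[-0.7,0,0,0,0.3],[-1.5,0,0,0,0.3],[-2.5,0,-0.5,0,0.3],[-3,0,-2,0,-1],[-3,0,-4,0,-1],[-3,0,-6,-4,-1],[-3,0,-7,-10,-1]]}}

```text
t: 17.22
position: [548.6, 75.9, 77.4]
eef_rot: [0.0, 0.987, 0.161, 0.002]
force: [0.4, -1.0, 0.9]
gripper_width: 0.088
gripper_force: 0.0
```

Run:
```python
from h import *
np.set_printoptions(precision=1,suppress=True)
go(618.5,-27.1,70,98.1)
print("mug",onz("top",[(312,139)],46),"base px side",onz("side",[(252,174)],0))
```

```text
pose [548.6  75.9  77.4] phi 18.56 t 17.2167 q [-0.2  0.6  0.   1.9 -0.   0.7 -1.4]
shift [ 3.4 12.   0.8] roll -79.54
mug [[ 681.6 -153.9   46. ]] base px side [[ 673.1 -140.     0. ]]
```

Emit:
{"fn": "send_rows", "kwargs": {"rows": [[0.4,1.2,0,-7,-1],[0.9,3,0,-14,-1],[1.4,5,0,-21,-1],[1.9,7,0,-28,-1],[2.4,9,0,-35,-1],[2.9,10.5,0,-42,-1],[3.2,11.5,0,-49,-1],[3.4,12,0,-56,-1]]}}

```text
t: 17.88
position: [618.7, -29.6, 75.3]
eef_rot: [0.001, 0.795, 0.606, 0.0]
force: [-0.5, 0.9, 1.4]
gripper_width: -0.001
gripper_force: 0.0
```

Emit:
{"fn": "send_rows", "kwargs": {"rows": [[0,0,0,-7,-1],[0,0,0,-14,-1],[0,0,0,-21,-1],[0,0,0,-23.5,-1],[0,0,0,-23.5,-1],[0,0,0,-23.5,-1],[0,0,0,-23.5,-1],[0,0,0,-23.5,-1]]}}

```text
t: 18.55
position: [618.0, -27.3, 75.1]
eef_rot: [0.0, 0.657, 0.754, 0.0]
force: [-0.7, -0.4, 0.5]
gripper_width: -0.0
gripper_force: 0.0
```

Run:
```python
from h import *
np.set_printoptions(precision=1,suppress=True)
go(618.5,-27.1,5,98.1)
a=snap("top","t6.png");b=snap("side","s6.png")
th=np.deg2rad(8.1);ex=np.array([np.cos(th),np.sin(th)]);ey=np.array([-ex[1],ex[0]])
for n,z in(("side",12+25),("top",12+25)):
    im=cv2.cvtColor(cv2.imread(f"pics/{n[0]}6.png"),cv2.COLOR_BGR2HSV);H,S,V=cv2.split(im)
    m=((((H<5)|(H>173))&(S>140)&(V>60))*255).astype(np.uint8)
    k,l,st,c=cv2.connectedComponentsWithStats(m)
    for i in range(1,k):
        if st[i,4]>25:
            P=onz(n,[c[i]],z)[0];
            if 400<P[0]<700 and 0<P[1]<300:
                q=np.argwhere(l==i)[:,::-1];W=onz(n,q,z)[:,:2];print(n,st[i],P,"x'",(W@ex).min(),(W@ex).max(),"y'",(W@ey).min(),(W@ey).max())
```

```text
pose [618.  -27.3  75.1] phi 97.84 t 18.55 q [ 0.2  0.7 -0.4  1.8  0.3  0.8 -0.2]
shift [0.  0.1 7. ] roll -0.26
side [199 204  14  14 135] [581.8 157.   37. ] x' 569.015530696638 628.8500288880574 y' 52.02162980698461 94.24033477377824
top [214 161   7  12  69] [592.2 151.3  37. ] x' 588.2096157589813 626.5386263530243 y' 57.18072730103971 75.50073702418938
```

The top image puts the red end at x' 588–626.5, against the fence. Its tip is at y'≈77 and the pad is at about 112–116. I'm lowering behind the plain end.

Emit:
{"fn": "send_rows", "kwargs": {"rows": [[0,0,1.2,-0.3,-1],[0,0,2.4,-0.3,-1],[0,0,3.6,-0.3,-1],[0,0,4.8,-0.3,-1],[0,0,6,-0.3,-1],[0,0,6.7,-0.3,-1],[0,0,6.9,-0.3,-1],[0,0,6.9,-0.3,-1]]}}

```text
t: 19.32
position: [617.6, -27.3, 5.0]
eef_rot: [-0.001, 0.655, 0.756, -0.0]
force: [0.4, -0.2, 0.7]
gripper_width: -0.002
gripper_force: 0.0
```

Emit:
{"fn": "send_rows", "kwargs": {"rows": [[0.3,0,0,0,-1],[0.6,0,0,0,-1],[0.9,0,0,0,-1],[1.2,0,0,0,-1],[1.5,0,0,0,-1],[1.8,0,0,0,-1],[2.1,0,0,0,-1],[2.4,0,0,0,-1]]}}

```text
t: 19.98
position: [614.7, -4.0, 6.1]
eef_rot: [0.0, 0.655, 0.756, -0.0]
force: [0.7, -4.2, 1.7]
gripper_width: -0.001
gripper_force: 1.8
```

Emit:
{"fn": "send_rows", "kwargs": {"rows": [[0.2,0,0,0,-1],[0.4,0,0,0,-1],[0.6,0,0,0,-1],[0.8,0,0,0,-1],[1,0,0,0,-1],[1.2,0,0,0,-1],[1.4,0,0,0,-1],[1.6,0,0,0,-1]]}}

```text
t: 20.65
position: [612.4, 12.1, 6.0]
eef_rot: [0.0, 0.655, 0.756, -0.0]
force: [0.9, -5.1, 3.7]
gripper_width: -0.001
gripper_force: 2.6
```

Emit:
{"fn": "send_rows", "kwargs": {"rows": [[0.1,0,0,0,-1],[0.2,0,0,0,-1],[0.3,0,0,0,-1],[0.4,0,0,0,-1],[0.5,0,0,0,-1],[0.6,0,0,0,-1],[0.7,0,0,0,-1],[0.8,0,0,0,-1]]}}

```text
t: 21.32
position: [611.3, 19.9, 6.0]
eef_rot: [0.0, 0.655, 0.756, -0.0]
force: [0.4, -5.2, 4.2]
gripper_width: -0.003
gripper_force: 2.7
```

Emit:
{"fn": "send_rows", "kwargs": {"rows": [[0.05,0,0,0,-1],[0.1,0,0,0,-1],[0.15,0,0,0,-1],[0.2,0,0,0,-1],[0.25,0,0,0,-1],[0.3,0,0,0,-1],[0.35,0,0,0,-1],[0.4,0,0,0,-1]]}}

```text
t: 21.98
position: [610.7, 23.8, 6.0]
eef_rot: [0.0, 0.655, 0.756, -0.0]
force: [1.0, -5.0, 3.6]
gripper_width: 0.001
gripper_force: 2.7
```

```bash
cat > m.py <<'E'
from h import *
np.set_printoptions(precision=1,suppress=True)
import sys
n=sys.argv[1]
th=np.deg2rad(8.1);ex=np.array([np.cos(th),np.sin(th)]);ey=np.array([-ex[1],ex[0]])
o=monitor.get_obs();p=o["position"][:2];f=o["force"];print("TCP x'y'",p@ex,p@ey,"F x'y'z",f[:2]@ex,f[:2]@ey,f[2],"t",o["t"])
im=cv2.cvtColor(snap("top",n),cv2.COLOR_RGB2HSV);H,S,V=cv2.split(im)
for lab,m in(("red",((H<5)|(H>173))&(S>140)&(V>60)),("stop",(H>6)&(H<14)&(S>190)&(V>150))):
    k,l,st,c=cv2.connectedComponentsWithStats(m.astype(np.uint8))
    for i in range(1,k):
        if st[i,4]>25:
            z=37 if lab=="red" else 34;P=onz("top",[c[i]],z)[0]
            if 550<P[0]<700 and 0<P[1]<300:
                W=onz("top",np.argwhere(l==i)[:,::-1],z)[:,:2];print(lab,st[i],"x'",(W@ex).min(),(W@ex).max(),"y'",(W@ey).min(),(W@ey).max(),"mean",(W@ey).mean())
E
python3 m.py t7.png
```

```text
TCP x'y' 608.0046434286377 -62.468413536223764 F x'y'z 0.2507175698781555 -5.082147400386911 3.640236886719501 t 21.9833
red [204 162   8  12  75] x' 588.5215642690493 627.3085195589997 y' 87.29593598473235 107.01570874631653 mean 97.01254097643692
stop [185 173  11   6  26] x' 580.5867368291564 600.9883198644574 y' 140.03314286880638 171.3058053601909 mean 152.421174765568
```

Emit:
{"fn": "send_rows", "kwargs": {"rows": [[0.04,0,0,0,-1],[0.08,0,0,0,-1],[0.12,0,0,0,-1],[0.16,0,0,0,-1],[0.2,0,0,0,-1],[0.24,0,0,0,-1],[0.28,0,0,0,-1],[0.3,0,0,0,-1]]}}

```text
t: 22.7
position: [610.3, 26.9, 6.0]
eef_rot: [0.0, 0.655, 0.756, -0.0]
force: [0.3, -4.6, 3.5]
gripper_width: -0.001
gripper_force: 2.6
```

Emit:
{"fn": "send_rows", "kwargs": {"rows": [[0.03,0,0,0,-1],[0.06,0,0,0,-1],[0.09,0,0,0,-1],[0.12,0,0,0,-1],[0.15,0,0,0,-1],[0.18,0,0,0,-1],[0.2,0,0,0,-1],[0.22,0,0,0,-1]]}}

```text
t: 23.37
position: [610.0, 29.0, 6.0]
eef_rot: [0.0, 0.655, 0.756, -0.0]
force: [0.5, -4.7, 3.8]
gripper_width: 0.002
gripper_force: 2.6
```

Emit:
{"fn": "send_rows", "kwargs": {"rows": [[0.03,0,0,0,-1],[0.06,0,0,0,-1],[0.09,0,0,0,-1],[0.12,0,0,0,-1],[0.15,0,0,0,-1],[0.18,0,0,0,-1],[0.2,0,0,0,-1],[0.22,0,0,0,-1]]}}

```text
t: 24.03
position: [609.7, 31.1, 6.0]
eef_rot: [0.0, 0.655, 0.756, -0.0]
force: [1.8, -4.3, 4.2]
gripper_width: -0.004
gripper_force: 2.7
```

Emit:
{"fn": "send_rows", "kwargs": {"rows": [[0.03,0,0,0,-1],[0.06,0,0,0,-1],[0.09,0,0,0,-1],[0.12,0,0,0,-1],[0.15,0,0,0,-1],[0.18,0,0,0,-1],[0.2,0,0,0,-1],[0.22,0,0,0,-1]]}}

```text
t: 24.7
position: [609.3, 33.3, 6.0]
eef_rot: [0.0, 0.655, 0.756, -0.0]
force: [0.2, -5.2, 5.3]
gripper_width: 0.002
gripper_force: 2.8
```

Emit:
{"fn": "send_rows", "kwargs": {"rows": [[0.03,0,0,0,-1],[0.06,0,0,0,-1],[0.09,0,0,0,-1],[0.12,0,0,0,-1],[0.15,0,0,0,-1],[0.18,0,0,0,-1],[0.2,0,0,0,-1],[0.22,0,0,0,-1]]}}

```text
t: 25.37
position: [609.0, 35.2, 6.0]
eef_rot: [0.0, 0.655, 0.756, -0.0]
force: [1.2, -5.6, 4.3]
gripper_width: -0.0
gripper_force: 3.3
```

```bash
python3 m.py t8.png
```

```text
TCP x'y' 607.924443315412 -50.96239946844362 F x'y'z 0.4225746399710923 -5.7027562904838405 4.25479332679384 t 25.3667
red [200 163   8  12  79] x' 587.050751546365 625.819749835821 y' 98.17471600895686 119.79147013759602 mean 108.97665635515025
stop [185 173  11   6  26] x' 580.5867368291564 600.9883198644574 y' 140.03314286880638 171.3058053601909 mean 151.76824470867888
```

Emit:
{"fn": "send_rows", "kwargs": {"rows": [[0.03,0,0,0,-1],[0.06,0,0,0,-1],[0.09,0,0,0,-1],[0.12,0,0,0,-1],[0.15,0,0,0,-1],[0.18,0,0,0,-1],[0.2,0,0,0,-1],[0.2,0,0,0,-1]]}}

```text
t: 26.08
position: [609.0, 35.2, 6.0]
eef_rot: [0.001, 0.655, 0.755, -0.001]
force: [2.3, -10.3, 4.7]
gripper_width: -0.001
gripper_force: 5.5
```

Emit:
{"fn": "send_rows", "kwargs": {"rows": [[0.03,0,0,0,-1],[0.06,0,0,0,-1],[0.09,0,0,0,-1],[0.12,0,0,0,-1],[0.15,0,0,0,-1],[0.15,0,0,0,-1],[0.15,0,0,0,-1],[0.15,0,0,0,-1]]}}

```text
t: 26.75
position: [609.0, 35.2, 6.1]
eef_rot: [0.002, 0.656, 0.755, -0.001]
force: [3.0, -14.5, 4.6]
gripper_width: -0.003
gripper_force: 7.4
```

Emit:
{"fn": "send_rows", "kwargs": {"rows": [[0,0,0,0,-1],[0,0,0,0,-1],[0,0,0,0,-1],[0,0,0,0,-1],[0,0,0,0,-1],[0,0,0,0,-1],[0,0,0,0,-1],[0,0,0,0,-1]]}}

```text
t: 27.42
position: [609.0, 35.2, 6.1]
eef_rot: [0.002, 0.656, 0.755, -0.001]
force: [2.3, -14.5, 4.4]
gripper_width: 0.002
gripper_force: 7.4
```

Emit:
{"fn": "send_rows", "kwargs": {"rows": [[0.02,0,0,0,-1],[0.02,0,0,0,-1],[0.02,0,0,0,-1],[0.02,0,0,0,-1],[0.02,0,0,0,-1],[0.02,0,0,0,-1],[0.02,0,0,0,-1],[0.02,0,0,0,-1]]}}

```text
t: 28.08
position: [609.0, 35.2, 6.1]
eef_rot: [0.002, 0.656, 0.755, -0.002]
force: [3.3, -14.9, 5.0]
gripper_width: 0.001
gripper_force: 7.7
```

```bash
python3 m.py t9.png
```

```text
TCP x'y' 607.8971506316061 -50.9467596315079 F x'y'z 1.16442141244576 -15.22490704182951 4.988259590896847 t 28.0833
red [200 162   8  13  78] x' 587.050751546365 627.3085195589997 y' 98.90751291701274 119.79147013759602 mean 109.13283742065457
```

The position held at 35.2 mm from 5.6 N through 15.2 N, so the bar is against the rigid pad with about 10 N beyond sliding. I'm backing off gently and lifting.

Emit:
{"fn": "send_rows", "kwargs": {"rows": [[-0.2,0,0,0,-1],[-0.4,0,0,0,-1],[-0.6,0,0,0,-1],[-0.9,0,0,0,-1],[-1.4,0,0,0,-1],[-2,0,0,0,-1],[-2.6,0,0,0,-1],[-3,0,0,0,-1]]}}

```text
t: 28.8
position: [612.7, 8.7, 5.8]
eef_rot: [0.0, 0.655, 0.756, -0.0]
force: [0.2, 0.3, 0.4]
gripper_width: -0.0
gripper_force: 0.0
```

Emit:
{"fn": "send_rows", "kwargs": {"rows": [[0,0,-1.5,0,-1],[0,0,-3,0,-1],[0,0,-5,0,-1],[0,0,-7,0,-1],[0,0,-9,0,-1],[0,0,-11,0,-1],[0,0,-13,0,-1],[0,0,-14,0,-1]]}}

```text
t: 29.47
position: [613.6, 9.6, 148.4]
eef_rot: [0.001, 0.655, 0.756, 0.001]
force: [0.3, -0.6, 0.5]
gripper_width: -0.001
gripper_force: 0.0
```

```bash
python3 m.py t10.png
python3 - <<'E'
from h import *
b=snap("side","s10.png");a=cv2.imread("pics/t10.png")[:,:,::-1]
cc=cv2.resize(b[180:260,165:275],(550,400),interpolation=cv2.INTER_CUBIC)
d=cv2.resize(a[140:220,175:225],(250,400),interpolation=cv2.INTER_CUBIC)
cv2.imwrite("pics/c8.png",np.hstack([cc,d])[:,:,::-1])
A=cv2.imread("pics/t0.png").astype(int)
print(np.abs(A-a[:,:,::-1])[155:182,180:196].mean())
E
```

```text
TCP x'y' 608.8268505298919 -76.92794106264387 F x'y'z 0.2229571535699041 -0.6085822841464611 0.5162583753323653 t 29.4667
red [201 163   7  12  74] x' 587.9447850321401 625.819749835821 y' 98.54123697971222 119.44251957479865 mean 109.19674323775055
stop [183 158  12  12  32] x' 610.5121021616241 647.8725357188862 y' 139.78022464095693 175.43226010553755 mean 151.71325326569422
23.20138888888889
```

View pics/c8.png

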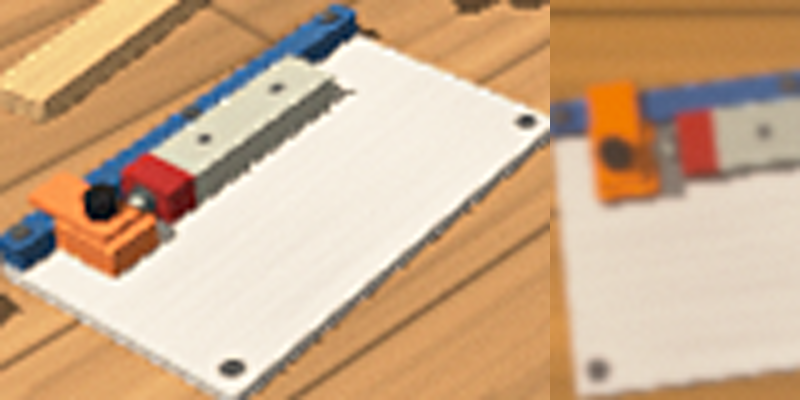

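The side view shows the red end on the pad at about (140,200) and the bar lying evenly along the fence. I'll check numerically that it is parallel to the fence and that the stop hasn't moved.

Run:
```python
from h import *
np.set_printoptions(precision=2,suppress=True)
th=np.deg2rad(8.1);ex=np.array([np.cos(th),np.sin(th)]);ey=np.array([-ex[1],ex[0]])
b=cv2.GaussianBlur(cv2.imread("pics/s10.png"),(0,0),.5).astype(float);b0=cv2.GaussianBlur(cv2.imread("pics/s0.png"),(0,0),.5).astype(float)
def edge(im,y0,y1,xf):
    sig=im[...,2];pts=[]
    for yy in np.arange(y0,y1,6):           # sample across x' at height 37, R channel blue->grey
        xs=np.arange(xf-14,xf+16,.5);P=np.c_[xs[:,None]*ex+yy*ey,np.full(len(xs),37.)]
        q=proj("side",P).astype(np.float32);v=cv2.remap(sig.astype(np.float32),q[:,:1],q[:,1:],cv2.INTER_LINEAR).ravel()
        i=np.where((v[:-1]>125)&(v[1:]<=125))[0]
        pts.append((yy,xs[i[0]] if len(i) else np.nan))
    return np.array(pts)
e=edge(b,-30,95,628);print(e.T[1]); g=e[~np.isnan(e[:,1])];print("slope deg",np.degrees(np.polyfit(g[:,0],g[:,1],1)[0]))
# stop movement: phase correlation of stop patch before/after (left part, away from bar)
for n,(x0,y0,x1,y1) in(("s",(168,210,188,236)),("t",(178,157,198,183))):
    A,B=[np.float32(cv2.imread(f"pics/{n}{k}.png")[y0:y1,x0:x1,2]) for k in("0","10")]
    print(n,cv2.phaseCorrelate(A,B,cv2.createHanningWindow(A.shape[::-1],cv2.CV_32F)))
```

```text
[631.  630.  630.5 630.5 630.5 630.  630.  630.  631.  630.5 630.5 630.5
 630.5 630.  630.5 630.  630.  630.  630.  629.5 630.5]
slope deg -0.2356319936684806
s ((-0.05469380699257265, 0.5036476857140944), 0.9215549425946341)
t ((-0.03434915912034775, 0.48571043224644406), 1.0085197766621907)
```

```bash
python3 -c "
from h import *
print(workorder.sign_off())"
```

```text
the job is handed in; nothing more can be done
None
```

The job is handed in at about 30 s: the bar was pressed against the fence (22 N), then slid along it and pressed against the stop's pad at about 10 N beyond sliding, and it lies flush against both with no measurable shift of the stop; the first grip attempt closed above the bar without moving it.

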